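# Lever open the cheese keeper

## Robot

A 6-joint arm with a two-finger parallel gripper is mounted at the origin on a cart in front of the work surface, level with it; the furniture and walls round the work are solid. World frame = base frame: x ahead of the robot, y to its left, z up, the work surface at z = 0. Lengths are in m, angles in rad, forces in N, time in s.
With the tool pointing down it reaches from about 0.275 to 0.775 m from the base axis. Payload 14.6 kg.
Tool frame: the origin (TCP) lies on the centre line of the jaws, within the pads' length; the fingertips stand 17 mm ahead of it and the grasp point (between the pads) lies 2 mm behind it (ctrl.finger_overhang is the distance from the TCP to the fingertips, in m); z points along the fingers, y is the line along which they close (so a half turn about z gives the same grasp; the last joint's range is limited). The gripper opens to 85 mm and grips with 20 to 120 N. Pads are 22 mm wide; open, the fingers measure 114 mm over their backs; the gripper's body (76 mm by 85 mm) begins 54 mm behind the grasp point. The pads swing forward as they close: fully open they stand 13 mm farther back than shut.
Start: joints at [1.122, 0.263, -0.048, 1.259, 0, 1.415], TCP at [0.152, 0.503, 0.248] pointing down, gripper open.
Joint ranges: [-2.65, 2.65], [-0.89, 1.7], [-1.18, 1.37], [-2.13, 2.11], [-1.35, 1.29], [-3.14, 3.14]. Speed limits (rad/s): [1.89, 1.89, 2.57, 2.79, 3.14, 3.14].

## Interface

Orientations are given as a unit quaternion [x, y, z, w].
In Python, from rig import ctrl, viewer gives the robot as it stands.
- The arm moves only by the tool jog_arm, never from a script. Its argument "targets" is a list of rows, each a list of 7 numbers: the opening, from -1 (shut) to 1 (fully open), then the shift along the world's x, y, z in units of 100 mm (1.0 is 100 mm), then the turn, a rotation vector about the world's x, y, z in units of 4 degrees (1.0 is 4 degrees). In form: [[jaw, dx, dy, dz, ax, ay, az], ...]. A call has exactly 5 rows; each row shifts and turns the commanded pose from where the row before left it; what a row does not reach is not made up. A row lasts 1/10 s, in which the tool goes at most 50 mm and 8.59 degrees, less where a joint would pass 70% of its speed; a pose out of reach is approached as far as the arm can. A call with a number of a shift or a turn outside -1 to 1 is refused whole. A call with a gripper value outside its range is refused whole. The fingers move at their own pace and stop on an object; "squeeze" is the grip in N (left out, the last holds). Time passes only in rows, so rows that do not move let the fingers close, or fill a call up. It gives the time, the measured TCP pose, the force, the opening and the grip force at its end, in the units of the state.
- ctrl.get_state(): the state, without advancing time (a new reading comes with each control period).
- viewer.read_camera(name): name is "side" or "top" or "wrist"; returns the picture (480x640x3 uint8, blue, green, red); there is no depth.
- viewer.camera_params(name): a dict with "fx", "fy", "cx", "cy" (pixels), "rvec" (rotation vector, rad) and "tvec" (3), from world to camera coordinates, as OpenCV has them. Camera axes: x right, y down, z forward; pixel columns grow to the right and rows downward; lengths in m; the calibration is good to about 2 mm. A picture is of the moment at which its call begins: read the wrist's pose just before it. camera_params takes no time and is no camera call; for the wrist camera it gives the pose at the moment of the call.
- ctrl.close_job(): hands the job in; it is judged then, once.
The state is a dict: "time": time; "joint_positions": joint angles; "joint_velocities": joint speeds; "effort": joint torques, N m; "ee_pos": TCP position; "tcp_rot": TCP orientation; "force": force on the tool from outside, world axes, zero at the start; "moment": the same for the moment, N m; "opening": opening from 0.0 (shut) to 1.0 (fully open); "finger_force": force on a finger pad.
Only numpy, scipy, OpenCV 4.12 (cv2) and the standard library are available. Lean on these libraries where they do the work, as an engineer would, in place of code of your own. Each camera call takes 0.05 s, during which the arm holds its last target. There are 200 camera calls.

## Task

The heavy marble flap of the cheese keeper is opened with the lever in front of it. With the fingertips push the bolt's upright knob away from the lever until the bolt is fully out, then press the pad at the lever's long end all the way down onto its stop so that the short end raises the flap, and finish still holding it down with the flap up. Lift nothing, keep the lever's pin in its notches, do not touch the flap itself, and leave the other things on the worktop alone.

Things in the scene. Friction and masses are not known exactly. Their poses are not given: they have to be found in the camera images.
- keeper: Fixed steel fixture on the worktop: base plate 10 mm thick (x -220 to +70, y +-38) and two cheeks 88 mm high (|y| 15 to 29) whose open-topped notches hold the lever's pin. Origin on the worktop under the pivot; x axis points level from the pivot to the cheese case, -x along the lever's long arm, y to the side of the bolt's knob, z up.
- case (a point): Centre of the rim of the low open aluminium case (116 along the keeper's x, 130 along y, rim 58 mm high) that the flap covers, at keeper x 148; a slice of cheese lies inside.
- flap (a joint): Heavy marble flap (142 x 138 x 25 mm, 1.8 to 3.5 kg) over the case, hinged along the case's far edge; radians, 0 = shut, grows as its front edge rises. Falls shut by its weight. The lever pressed down onto its stop brings it to about 0.27.
- flap_edge (a point): Middle of the flap's front edge, which overhangs the case towards the lever; 71 mm above the worktop when shut.
- lever: Loose steel bar, 24 wide, 12 thick; origin: centre of its cross pin, lying in the notches. At rest it slopes up at 0.25 rad from its round nose (75 mm from the pin, under the flap's front edge) to the pad at its long end; its frame is then level and parallel to the keeper's. It turns about its y axis by about 0.5 rad down to the stop. Takes about 3 to 7 N on the pad; let go, the flap's weight raises the pad.
- lever_pad (a point): Centre of the top face of the wooden pad (56 long, 46 wide) at the lever's long end, about 181 mm level distance from the pin; about 127 mm above the worktop at rest, about 34 mm when fully down.
- lever_pin (a point): Centre of the lever's cross pin, 70 mm above the worktop while it lies in the notches.
- stop (a point): Centre of the top of the flat rubber stop (40 x 40 mm) under the lever's pad, 15.5 mm above the worktop.
- bolt (a joint): Sliding bolt whose rod (12 mm thick, axis 78 mm above the worktop) passes under the long arm 100 mm from the pin, so that the lever cannot go down; metres, 0 = fully in, 0.042 = fully out at its end stop (lever free above 0.030); out is the keeper's +y. Friction about 2 N; stays where it is left.
- bolt_knob (a point): Centre of the top of the bolt's black upright knob: a cylinder 20 mm across, from 110 to 150 mm above the worktop, on a thin stem that stands on the bolt's rod; 36 mm + bolt value from the lever's centre line. Under it is a steel rail (22 wide, 25 to 99 mm from the centre line, staples up to 89 mm high); the lever's top is 105 mm high beside it.
- cheese_portion0: Bystander, leave alone: wrapped wedge of cheese, 69x101x47, behind the case, on the hinge side (mm). Origin at the centre of its underside.
- date_stamp: Bystander, leave alone: hand stamp with a round wooden grip, 30x44x66, beside the fulcrum (mm). Origin at the centre of its underside.
- tub_1: Bystander, leave alone: small white yoghurt-type tub, 72 across, 71 high, off the end of the lever (mm). Origin at the centre of its underside.
- label_roll: Bystander, leave alone: roll of paper labels standing on end, 68x112x80 (mm). Origin at the centre of its underside.
- spice_jar_1: Bystander, leave alone: spice jar, 43 across, 100 high, beside the case (mm). Origin at the centre of its underside.

How it is judged:
On the way, in this order (a step that is already met when the one before it is completed fails the run):
1. the bolt is pushed out while the flap is still down (value of joint bolt above 0.035 m and value of joint flap below 0.06 rad), for 0.2 s.
2. the lever is pressed down by the fingers and the flap is up (value of joint flap above 0.235 rad and contact force between the fingers and lever above 1 N), for 0.2 s.
At the end, for the whole second after the job is handed in: The flap is up by at least 0.235 rad (0.27 is fully pressed) and still, the bolt is out by more than 32 mm, the fingers press the lever with more than 1 N, and the lever's pin lies in its notches (within 8 mm) (all of step 2 and velocity of joint flap between -0.05 and 0.05 rad/s and value of joint bolt above 0.032 m and z of lever_pin in the frame of keeper below 0.078 m); the arm keeps its last pose, push and grip.
It fails at once if the lever is lifted or its pin leaves the notches (z of lever_pin in the frame of keeper above 0.082 m or height (world z) of lever_pad above 0.15 m).
It fails at once if the robot touches the flap itself (contact force between any of the fingers, the arm and flap above 1 N).
It fails at once if a bystander is lifted or disturbed (moved more than 25 mm) (distance of any of cheese_portion0, date_stamp, tub_1, label_roll, spice_jar_1 from where it was at the start of the episode above 0.025 m).
It also fails if it takes over 40 s, if anything falls off the work surface, if the arm or the gripper's body presses on something with over 40 N, if the wrist force passes 120 N, or if a joint passes its speed limit or range.

## Working session

There is one attempt and no reset: what is moved stays moved. The work goes in short steps, Python scripts to look and compute and a tool call to move; the robot and the scene stay as the last step left them, time stands still between calls to the robot, and variables do not carry over. Pictures are saved under pics/ and viewed, at most 10 in all, crops included, and the job is handed in when it is done.

Besides the shell and the picture viewer there is one more tool, called after "Request:" as a command line: name --pt "numbers of a row" for each row, then --argument value for the rest. jog_arm: Moves the arm, as the interface text tells. Shifts and turns lie within -1 to 1; 1 stands for 100 mm of shift or 4 degrees of turn. Its arguments: {"type":"object","properties":{"targets":{"type":"array","items":{"type":"array","items":{"type":"number","minimum":-1,"maximum":1}}},"squeeze":{"type":"number"}},"required":["targets"]}

```bash
mkdir -p pics
cat > h.py <<'E'
import numpy as np, cv2
from rig import ctrl, viewer
def cam(n):
    p=viewer.camera_params(n); R=cv2.Rodrigues(np.array(p["rvec"],float))[0]; t=np.array(p["tvec"],float).ravel()
    K=np.array([[p["fx"],0,p["cx"]],[0,p["fy"],p["cy"]],[0,0,1]]); return K,R,t
def ray(n,uv):
    K,R,t=cam(n); d=R.T@np.linalg.inv(K)@np.array([uv[0],uv[1],1.]); return -R.T@t,d/np.linalg.norm(d)
def onz(n,uv,z):
    c,d=ray(n,uv); return c+d*(z-c[2])/d[2]
def proj(n,P):
    K,R,t=cam(n); q=K@(R@np.array(P,float)+t); return q[:2]/q[2]
E
python3 - <<'E'
from h import *
for n in("top","side"):
    cv2.imwrite(f"pics/{n}0.png",viewer.read_camera(n)); print(n,ray(n,(320,240)))
s=ctrl.get_state(); print(s["time"],s["ee_pos"],s["tcp_rot"],s["force"],s["opening"],ctrl.finger_overhang)
E
```

```text
top (array([ 0.35498231, -0.09661854,  1.27281945]), array([ 0.10332071,  0.03614797, -0.99399102]))
side (array([-0.3405038 , -1.40542907,  0.84383839]), array([ 0.48753544,  0.75955212, -0.43056913]))
0.1 [0.15193172 0.50230943 0.24789099] [ 1.46372975e-01  9.89229374e-01 -4.22112008e-04 -1.38318546e-04] [0.48451683 0.55758521 0.28549413] 1.0009788963929318 0.017
```

View pics/top0.png

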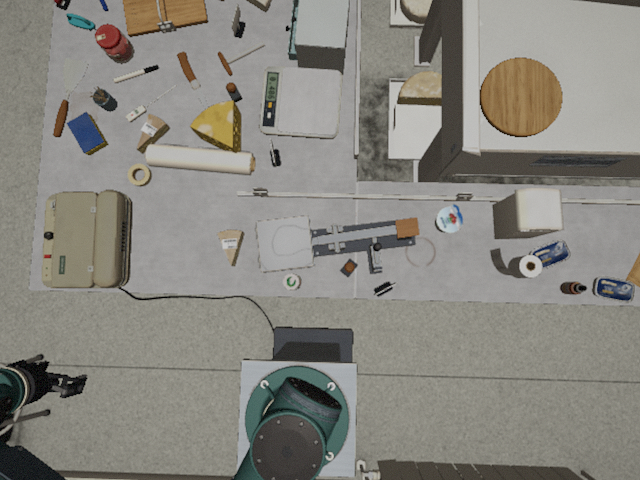

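View pics/side0.png

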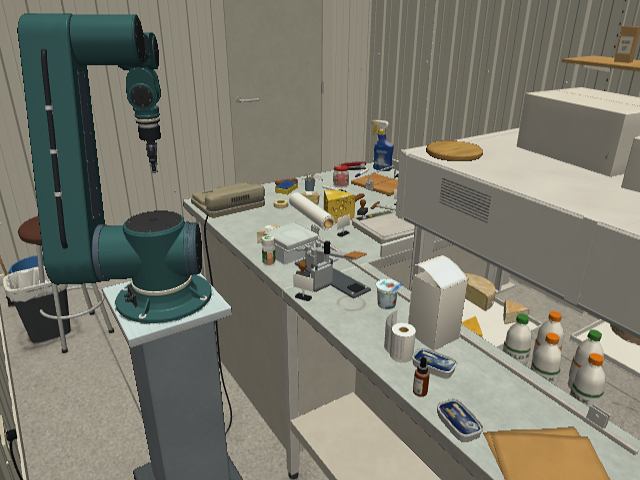

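The top view shows the flap near (285,243), the pad at (407,228) and the knob at about (375,243). In the side view the knob is at about (326,246) and the pad at (356,256). I'll enlarge both and measure.

Run:
```python
from h import *
a=cv2.imread("pics/top0.png"); b=cv2.imread("pics/side0.png")
A=cv2.resize(a[200:300,250:450],None,fx=4,fy=4,interpolation=cv2.INTER_CUBIC)[:,:800]
B=cv2.resize(b[220:310,250:410],None,fx=5,fy=5,interpolation=cv2.INTER_CUBIC)
cv2.imwrite("pics/topc.png",A); cv2.imwrite("pics/sidec.png",B)
hsv=cv2.cvtColor(a,cv2.COLOR_BGR2HSV)
m=cv2.inRange(hsv,(5,90,80),(20,255,255)); m[:205]=0;m[260:]=0;m[:,:380]=0;m[:,430:]=0
n,l,s,c=cv2.connectedComponentsWithStats(m)
i=1+np.argmax(s[1:,4]); print("pad",s[i],c[i],onz("top",c[i],.127))
r=cv2.minAreaRect(cv2.findContours(m,0,2)[0][0]);print(r,[onz("top",p,.127).round(3) for p in cv2.boxPoints(r)])
print("knob",onz("top",(375,243),.15), "flap",onz("top",(285,243),.071), onz("top",(312,232),.0))
```

```text
pad [395 218  24  20 390] [406.67948718 227.5       ] [ 0.5108022  -0.27359303  0.127     ]
((406.64996337890625, 227.5499725341797), (17.960512161254883, 22.061731338500977), 81.8698959350586) [array([ 0.529, -0.243,  0.127]), array([ 0.538, -0.298,  0.127]), array([ 0.493, -0.304,  0.127]), array([ 0.484, -0.249,  0.127])]
knob [ 0.46727811 -0.19215482  0.15      ] flap [0.46980366 0.03996987 0.071     ] [ 0.50945571 -0.02718138  0.        ]
```

View pics/topc.png

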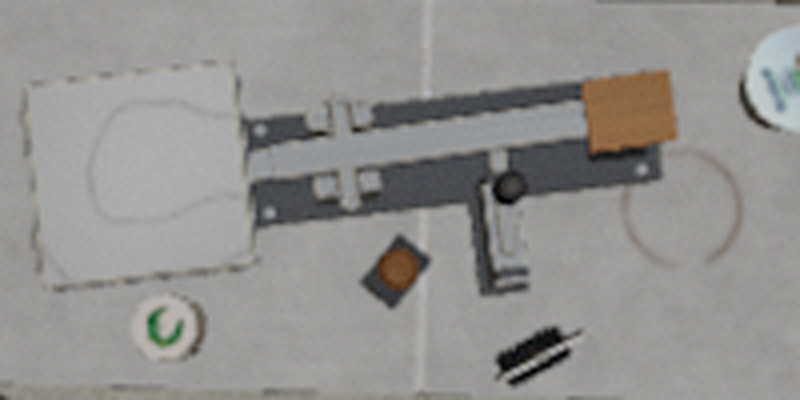

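View pics/sidec.png

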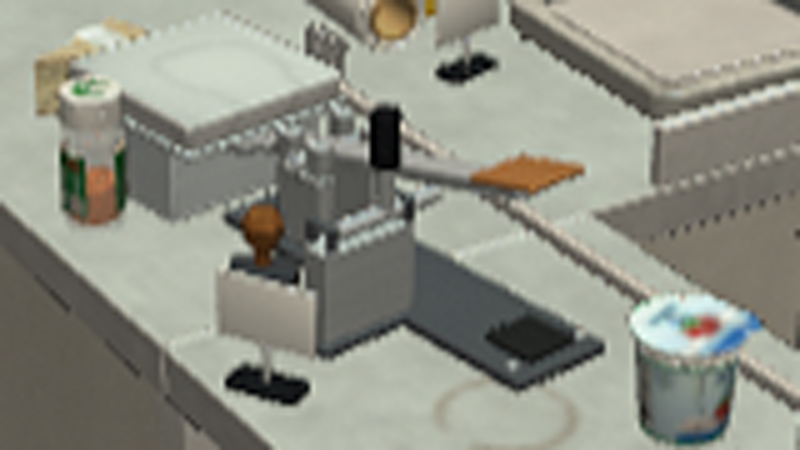

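Top crop: knob (510,187), pin middle (345,150), pad (630,112), with the bolt side facing the robot. Side crop: knob top (385,108), and a small card stand at (265,310). I'll triangulate these and check them against the given sizes.

```bash
cat >> h.py <<'E'
def tri(u,v):
    (a,d),(b,e)=ray("top",u),ray("side",v)
    s=np.linalg.lstsq(np.c_[d,-e],b-a,rcond=None)[0]; p,q=a+d*s[0],b+e*s[1]; return ((p+q)/2).round(4),np.linalg.norm(p-q).round(4)
E
python3 - <<'E'
from h import *
T=lambda x,y:(250+x/4-.375,200+y/4-.375)
S=lambda x,y:(250+x/5-.4,220+y/5-.4)
knob=onz("top",T(510,187),.15); pin=onz("top",T(345,150),.07); pad=onz("top",T(630,112),.127); edge=onz("top",T(246,162),.071)
print("knob tri",tri(T(510,187),S(385,110)),"pad tri",tri(T(630,112),S(528,173)))
for n in("knob","pin","pad","edge"): print(n,eval(n).round(4))
ax=(pin-pad)[:2]; print("dist pin-pad",np.linalg.norm(ax)); ax/=np.linalg.norm(ax); ay=np.array([-ax[1],ax[0]])
print("ax",ax,"ay",ay,"yaw",np.degrees(np.arctan2(ax[1],ax[0])))
for n in("knob","edge"): d=(eval(n)-pin)[:2]; print(n,d@ax,d@ay)
print("base corners",[onz("top",T(*p),.01).round(3) for p in((660,180),(258,225))])
print("card",tri(T(540,352),S(265,320)), [onz("top",T(*p),.05).round(3) for p in((497,378),(583,332))])
print("tub",onz("top",T(790,85),.071))
print("stamp",onz("top",T(398,268),.066))
# tool axes
from scipy.spatial.transform import Rotation as Ro
s=ctrl.get_state(); print(Ro.from_quat(s["tcp_rot"]).as_matrix().round(3))
E
```

```text
knob tri (array([ 0.459 , -0.1976,  0.1476]), np.float64(0.0005)) pad tri (array([ 0.511 , -0.2753,  0.1236]), np.float64(0.0))
knob [ 0.459  -0.1975  0.15  ]
pin [ 0.4886 -0.0949  0.07  ]
pad [ 0.5105 -0.2747  0.127 ]
edge [ 0.479  -0.0293  0.071 ]
dist pin-pad 0.1811409526470191
ax [-0.12072397  0.99268611] ay [-0.99268611 -0.12072397] yaw 96.933886821142
knob -0.09828686027994193 0.041802247001824264
edge 0.06625572569340658 0.0016091481978418342
base corners [array([ 0.479, -0.314,  0.01 ]), array([ 0.441, -0.035,  0.01 ])]
card (array([ 0.3564, -0.2274,  0.0463]), np.float64(0.0041)) [array([ 0.34, -0.2 ,  0.05]), array([ 0.372, -0.256,  0.05 ])]
tub [ 0.53849131 -0.38913245  0.071     ]
stamp [ 0.41123926 -0.13175439  0.066     ]
[[-0.957  0.29  -0.   ]
 [ 0.29   0.957 -0.001]
 [ 0.    -0.001 -1.   ]]
```

Everything agrees with the given sizes: pad to pin is 181 mm, the knob is at keeper (-98, +42), and heights match within 4 mm. The bolt side is world -x. Next I go above the lever, beside the knob, with the jaws shut and tool y along the lever (about +23.8° yaw).

Request:
jog_arm --pt "-1 0.17 -0.35 0 0 0 0.3" --pt "-1 0.17 -0.35 0 0 0 0.3" --pt "-1 0.17 -0.35 0 0 0 0.3" --pt "-1 0.17 -0.35 0 0 0 0.3" --pt "-1 0.17 -0.35 0 0 0 0.3"

```text
time: 0.6
ee_pos: [0.2372, 0.326, 0.2481]
tcp_rot: [0.094, 0.996, -0.0, -0.0]
force: [1.4, 1.0, -0.6]
opening: 0.145
finger_force: 0.0
```

Request:
jog_arm --pt "-1 0.17 -0.35 0 0 0 0.3" --pt "-1 0.17 -0.35 0 0 0 0.3" --pt "-1 0.17 -0.35 0 0 0 0.3" --pt "-1 0.17 -0.35 0 0 0 0.3" --pt "-1 0.17 -0.35 0 0 0 0.3"

```text
time: 1.1
ee_pos: [0.3223, 0.151, 0.2483]
tcp_rot: [0.042, 0.999, 0.0, 0.0]
force: [0.6, 0.3, -0.0]
opening: -0.002
finger_force: 0.0
```

Request:
jog_arm --pt "-1 0.17 -0.35 0 0 0 0.3" --pt "-1 0.17 -0.35 0 0 0 0.3" --pt "-1 0.17 -0.35 0 0 0 0.3" --pt "-1 0.17 -0.35 0 0 0 0.3" --pt "-1 0.17 -0.35 0 0 0 0.3"

```text
time: 1.6
ee_pos: [0.4073, -0.0242, 0.2482]
tcp_rot: [-0.01, 1.0, 0.0, -0.0]
force: [0.8, 0.9, -0.0]
opening: 0.001
finger_force: 0.0
```

Request:
jog_arm --pt "-1 0.17 -0.35 0 0 0 0.3" --pt "-1 0.17 -0.35 0 0 0 0.3" --pt "-1 0.17 -0.35 0 0 0 0.3" --pt "-1 0.17 -0.35 0 0 0 0.3" --pt "-1 0.17 -0.35 0 0 0 0.3"

```text
time: 2.1
ee_pos: [0.4924, -0.1991, 0.248]
tcp_rot: [-0.063, 0.998, 0.0, -0.0]
force: [-0.2, 0.4, -0.0]
opening: -0.0
finger_force: 0.0
```

Request:
jog_arm --pt "-1 0.03 0.06 -0.2 0 0 0" --pt "-1 0 0 -0.3 0 0 0" --pt "-1 0 0 -0.3 0 0 0" --pt "-1 0 0 -0.18 0 0 0" --pt "-1 0 0 0 0 0 0"

```text
time: 2.6
ee_pos: [0.4938, -0.1908, 0.1481]
tcp_rot: [-0.062, 0.998, 0.001, -0.002]
force: [-0.4, 0.2, 0.8]
opening: 0.003
finger_force: 0.0
```

Run:
```python
from h import *
b=viewer.read_camera("side"); a=viewer.read_camera("top"); s=ctrl.get_state(); print(s["ee_pos"],s["force"],ctrl.finger_overhang)
p=np.array(s["ee_pos"])
for o in(.0,.017,.03): print(o,(proj("side",p-[0,0,o])-[250,190])*5)
cv2.imwrite("pics/s1.png",cv2.resize(b[190:310,250:410],None,fx=5,fy=5,interpolation=cv2.INTER_CUBIC))
```

```text
[ 0.49505693 -0.19149957  0.15070076] [-0.52092347  0.74086863  1.03288201] 0.017
0.0 [426.66846632 236.31441965]
0.017 [426.25580769 261.04815887]
0.03 [425.9427386  279.81274736]
```

View pics/s1.png

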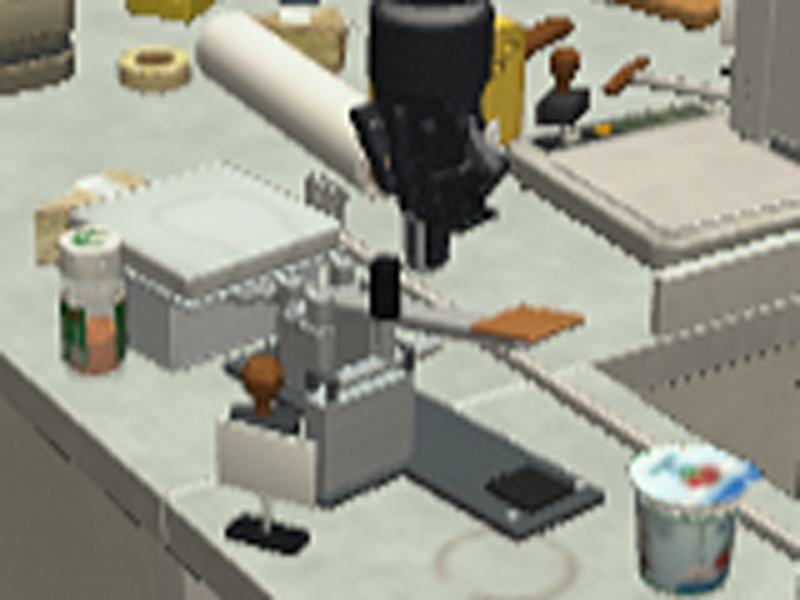

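The fingertips sit at about (430,265) in the crop, which fits 17 mm ahead of the TCP; they are clear above the lever, with the knob at (385,288) on their robot side. I lower 11 mm and push.

Request:
jog_arm --pt "-1 0 0 -0.06 0 0 0" --pt "-1 0 0 -0.055 0 0 0" --pt "-1 -0.05 -0.006 0 0 0 0" --pt "-1 -0.08 -0.01 0 0 0 0" --pt "-1 -0.08 -0.01 0 0 0 0"

```text
time: 3.2
ee_pos: [0.4735, -0.1942, 0.139]
tcp_rot: [-0.063, 0.998, -0.0, 0.0]
force: [3.1, -0.4, -1.5]
opening: 0.001
finger_force: 1.2
```

Request:
jog_arm --pt "-1 -0.07 -0.008 0 0 0 0" --pt "-1 -0.07 -0.008 0 0 0 0" --pt "-1 -0.05 -0.006 0 0 0 0" --pt "-1 -0.05 -0.006 0 0 0 0" --pt "-1 0 0 0 0 0 0"

```text
time: 3.7
ee_pos: [0.4494, -0.1969, 0.1389]
tcp_rot: [-0.062, 0.998, 0.0, -0.0]
force: [0.3, -0.5, -0.8]
opening: 0.0
finger_force: 0.0
```

Request:
jog_arm --pt "-1 -0.02 -0.002 0 0 0 0" --pt "-1 -0.02 -0.002 0 0 0 0" --pt "-1 -0.02 -0.002 0 0 0 0" --pt "-1 0 0 0 0 0 0" --pt "-1 0 0 0 0 0 0"

```text
time: 4.2
ee_pos: [0.4438, -0.1974, 0.1387]
tcp_rot: [-0.062, 0.998, 0.0, -0.0]
force: [0.2, 0.2, -0.2]
opening: 0.004
finger_force: 0.2
```

Request:
jog_arm --pt "-1 -0.02 -0.002 0 0 0 0" --pt "-1 -0.02 -0.002 0 0 0 0" --pt "-1 0 0 0 0 0 0" --pt "-1 0 0 0 0 0 0" --pt "-1 0 0 0 0 0 0"

```text
time: 4.7
ee_pos: [0.4424, -0.1977, 0.1389]
tcp_rot: [-0.063, 0.998, 0.001, 0.003]
force: [20.4, 4.1, -9.8]
opening: -0.001
finger_force: 10.2
```

Run:
```python
from h import *
a=viewer.read_camera("top"); b=viewer.read_camera("side"); s=ctrl.get_state(); print(s["ee_pos"],s["force"])
A=cv2.resize(a[200:300,320:420],None,fx=4,fy=4,interpolation=cv2.INTER_CUBIC)
B=cv2.resize(b[210:310,290:390],None,fx=4,fy=4,interpolation=cv2.INTER_CUBIC)
cv2.imwrite("pics/c2.png",np.hstack([A,B]))
```

```text
[ 0.44242873 -0.19762156  0.13890603] [20.2974068   4.98999073 -9.97193898]
```

View pics/c2.png

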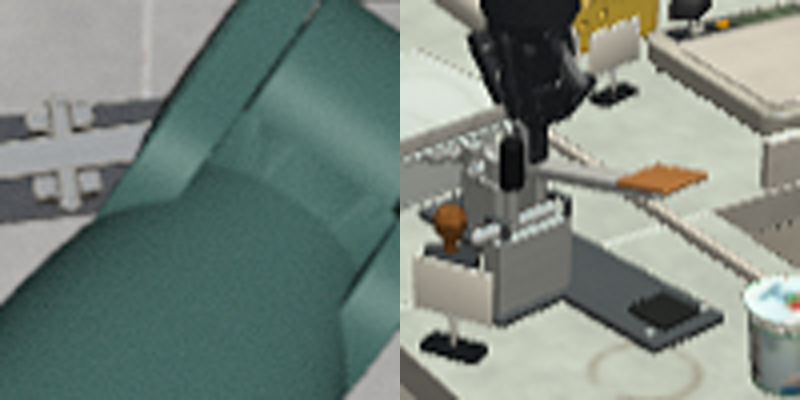

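The arm stopped with 20 N, and the side half shows the knob at (510,162) well out over its rail, so the bolt is at its end stop. I back off, rise and go over the pad.

Request:
jog_arm --pt "-1 0.1 0.01 0 0 0 0" --pt "-1 0 0 0.25 0 0 0" --pt "-1 0 0 0.25 0 0 0" --pt "-1 0.2 -0.27 0 0 0 0" --pt "-1 0.2 -0.27 0 0 0 0"

```text
time: 5.3
ee_pos: [0.4906, -0.2514, 0.1897]
tcp_rot: [-0.063, 0.998, -0.0, 0.0]
force: [1.3, 0.0, -0.3]
opening: -0.001
finger_force: 0.0
```

Request:
jog_arm --pt "-1 0.2 -0.27 0 0 0 0" --pt "-1 0 0 -0.2 0 0 0" --pt "-1 0 0 -0.15 0 0 0" --pt "-1 0 0 0 0 0 0" --pt "-1 0 0 0 0 0 0"

```text
time: 5.8
ee_pos: [0.5099, -0.2777, 0.154]
tcp_rot: [-0.063, 0.998, 0.0, -0.0]
force: [0.8, -0.8, 0.5]
opening: -0.002
finger_force: 0.0
```

Request:
jog_arm --pt "-1 0 0 -0.05 0 0 0" --pt "-1 0 0 -0.05 0 0 0" --pt "-1 0 0 -0.06 0 0 0" --pt "-1 0 0 -0.06 0 0 0" --pt "-1 0 0 0 0 0 0"

```text
time: 6.3
ee_pos: [0.5103, -0.2782, 0.1318]
tcp_rot: [-0.062, 0.998, -0.0, 0.0]
force: [1.1, -1.9, 5.6]
opening: -0.001
finger_force: 2.7
```

The contact force is 5.6 N, as expected, and the lever is moving. Pressing on.

Request:
jog_arm --pt "-1 0 -0.01 -0.08 0 0 0" --pt "-1 0 -0.01 -0.08 0 0 0" --pt "-1 0 0 -0.08 0 0 0" --pt "-1 0 0 -0.08 0 0 0" --pt "-1 0 0 -0.08 0 0 0"

```text
time: 6.8
ee_pos: [0.5109, -0.2811, 0.0926]
tcp_rot: [-0.062, 0.998, -0.002, 0.001]
force: [0.6, -7.0, 7.5]
opening: -0.001
finger_force: 3.9
```

Request:
jog_arm --pt "-1 0 0 -0.07 0 0 0" --pt "-1 0 0 -0.07 0 0 0" --pt "-1 0 0 -0.06 0 0 0" --pt "-1 0 0 -0.05 0 0 0" --pt "-1 0 0 0 0 0 0"

```text
time: 7.3
ee_pos: [0.5105, -0.2804, 0.067]
tcp_rot: [-0.062, 0.998, -0.001, 0.0]
force: [1.4, -2.8, 4.1]
opening: -0.002
finger_force: 2.2
```

Request:
jog_arm --pt "-1 0 0 -0.04 0 0 0" --pt "-1 0 0 -0.03 0 0 0" --pt "-1 0 0 -0.03 0 0 0" --pt "-1 0 0 -0.02 0 0 0" --pt "-1 0 0 0 0 0 0"

```text
time: 7.8
ee_pos: [0.5103, -0.2795, 0.0551]
tcp_rot: [-0.063, 0.998, 0.0, 0.0]
force: [1.2, 3.1, 5.4]
opening: 0.002
finger_force: 2.7
```

Request:
jog_arm --pt "-1 0 0 -0.02 0 0 0" --pt "-1 0 0 -0.015 0 0 0" --pt "-1 0 0 0 0 0 0" --pt "-1 0 0 0 0 0 0" --pt "-1 0 0 0 0 0 0"

```text
time: 8.3
ee_pos: [0.5103, -0.2795, 0.052]
tcp_rot: [-0.063, 0.998, 0.0, 0.0]
force: [-0.2, 3.3, 9.8]
opening: 0.0
finger_force: 4.4
```

Request:
jog_arm --pt "-1 0 0 -0.01 0 0 0" --pt "-1 0 0 -0.01 0 0 0" --pt "-1 0 0 0 0 0 0" --pt "-1 0 0 0 0 0 0" --pt "-1 0 0 0 0 0 0"

```text
time: 8.8
ee_pos: [0.5104, -0.2795, 0.0513]
tcp_rot: [-0.063, 0.998, -0.0, 0.001]
force: [-5.5, 7.7, 30.4]
opening: 0.004
finger_force: 13.8
```

Run:
```python
from h import *
b=viewer.read_camera("side"); s=ctrl.get_state(); print(s["ee_pos"],s["force"])
cv2.imwrite("pics/s3.png",cv2.resize(b[190:310,250:410],None,fx=5,fy=5,interpolation=cv2.INTER_CUBIC))
```

```text
[ 0.51043723 -0.27951794  0.05131557] [-5.2156115   7.28483778 30.1409777 ]
```

View pics/s3.png

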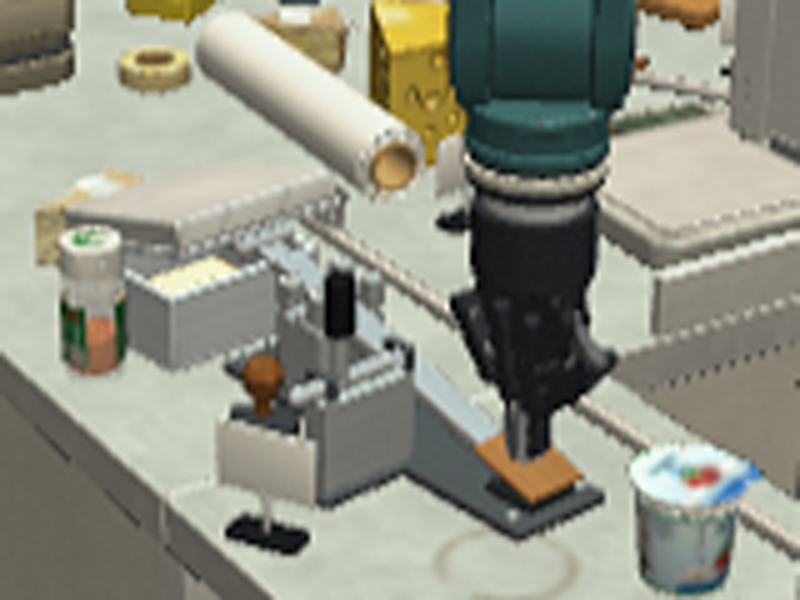

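The flap is raised with the cheese visible at (200,272). The pad (530,465) is on its stop with a steady 30 N, the knob (340,300) is fully out, and the bystanders I can see have not moved. Handing in.

```bash
python3 -c "
from rig import ctrl
print(ctrl.close_job())"
```

```text
the job is handed in; nothing more can be done
None
```

The job is handed in at about 9 s of the 40 s allowed: the bolt is out at its end stop, the lever's pad is held on its stop with about 30 N, and the flap is up; no verdict came back.

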